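# Tip the rinsed gel combs out of the screw-jack tilt tray

### The job

Empty the tilting rinse tray into the steel pan: first lower the gate at its pan end right down to make a chute, then turn the handwheel clockwise, regrasping as needed, until you feel it reach its stop, so that all three combs slide out over the gate into the pan. Then back the wheel off a quarter turn so that the screw will not seize, and let go. Do not touch the combs, and leave the pan and the other things on the bench where they are.

Things in the scene. Friction and masses are not known exactly. Their poses are not given: they have to be found in the camera images.
- tilter: Fixed tilting stand, white base plate 150 x 270 x 12 mm; origin on the bench. Own +y points along the tray from the handwheel to the gate and pan, +z up. A steel screw column stands at own y -125; its aluminium crosshead (110 x 30 mm) has its top at 187 mm.
- tray_floor (a point): Centre of the inner floor of the slippery white tray on the stand, 120 wide (stand's x) by 170 long (stand's y -85 to +85), hinged at the gate end. Level, its floor is 80 mm above the bench; side and rear walls 35 mm high (top 115 mm). At full tilt its rear reaches about 180 mm.
- wheel_rim (a point): Centre of the round black handwheel at rim mid-height, 205 mm above the bench, on top of the screw column. Vertical axis; rim outer diameter 62 mm, 12 mm thick, four spokes, a steel boss on the rim along the wheel's +x (10 mm above mid-height). It can be gripped across its diameter from above at any yaw; below the rim are 12 mm of free height over the crosshead.
- wheel (a joint): Handwheel angle in rad: grows when turned clockwise seen from above, which tips the tray towards the gate by 0.056 rad per rad; the tray is level at 3.0, leans back below that and is tipped 0.42 rad at the rigid stop at 10.5. Starts 1.5 to 3.0, that is 1.2 to 1.4 turns short of the stop. Turning takes about 0.12 N m; it stays where it is left. A quarter turn is 1.57.
- gate_tab (a point): Middle of the top edge of the gate's tab. The gate is the white flap that closes the pan end of the tray: upright when closed, 120 wide, 5 thick, 36 mm high, with the tab (40 wide, 8 mm thick) in its middle rising 62 mm above the hinge line, 24 mm above the tray's walls. Its inner face, 4 mm towards the wheel from here, is free for pushing.
- gate_hinge (a point): Middle of the gate's hinge line, at the foot of its inner face, 77 mm above the bench. The gate swings outwards and down about it, towards the stand's +y. The tab top is 62 mm from it.
- gate (a joint): Gate angle in rad from the tray's upright: 0 closed, 1.75 (end stop) fully lowered, sloping a little downwards over the pan. Stiff enough to stay where it is left; about 1 N at the tab moves it.
- comb1: Grey plastic gel comb, 60 x 24 x 6 mm, 20 g, lying loose in the tray; origin in its underside.
- comb2: Another comb, the same.
- comb3: Another comb, the same.
- pan: Loose open steel pan, 190 (x) x 170 (y) x 45 mm, walls 4 mm, 0.8 kg, on the bench under the gate end; origin at the centre of its underside. It stands where it should.
- bottle: Bystander: glass bottle with screw cap, 86 mm across, 170 mm high, on the bench to one side; origin in its underside.
- beaker: Bystander: glass beaker, 76 mm across, 85 mm high, on the bench to one side; origin in its underside.
- pipette: Bystander: pipette lying on the bench beyond the stand, 240 mm long, 30 mm thick; origin in its underside.
- gelbox: Bystander: white open gel box 110 x 130 x 50 mm on the bench beyond the stand; origin in its underside.

How it is judged (in metres and radians):
On the way, in this order (a step that is already met when the one before it is completed fails the run):
1. the gate is lowered (more than 1.45 rad) with the wheel still far from its stop (value of joint gate above 1.45 rad and value of joint wheel below 4.5 rad), for 0.2 s.
2. the handwheel is turned clockwise to its stop (within 0.08 rad) (value of joint wheel above 10.42 rad), for 0.1 s.
At the end, for the whole second after the job is handed in: The handwheel stands a quarter turn (1.57 rad, give or take 0.4) short of its stop, the gate is lowered (more than 1.45 rad) and all three combs lie at rest in the pan (value of joint wheel between 8.53 and 9.33 rad and value of joint gate above 1.45 rad and x of comb1 in the frame of pan between -0.095 and 0.095 m and y of comb1 in the frame of pan between -0.085 and 0.085 m and z of each of comb1, comb2, comb3 in the frame of pan below 0.05 m and linear speed of each of comb1, comb2, comb3 below 0.05 m/s and x of comb2 in the frame of pan between -0.095 and 0.095 m and y of comb2 in the frame of pan between -0.085 and 0.085 m and x of comb3 in the frame of pan between -0.095 and 0.095 m and y of comb3 in the frame of pan between -0.085 and 0.085 m); the robot touches nothing.
It fails at once if the robot touches a comb (more than 0.5 N) (contact force between any of the fingers, the arm and comb1 above 0.5 N or contact force between any of the fingers, the arm and comb2 above 0.5 N or contact force between any of the fingers, the arm and comb3 above 0.5 N).
It fails at once if the pan is moved more than 30 mm (distance of pan from where it was at the start of the episode above 0.03 m).
It fails at once if a bystander (bottle, beaker, pipette, gel box) is moved more than 30 mm (distance of any of bottle, beaker, pipette, gelbox from where it was at the start of the episode above 0.03 m).
It also fails if it takes over 72 s, if anything falls off the work surface, if the arm or the gripper's body presses on something with over 40 N, if the wrist force passes 120 N, or if a joint passes its speed limit or range.

### The arm

A 6-joint arm with a two-finger parallel gripper is mounted at the origin on the work surface. World frame = base frame: x ahead of the robot, y to its left, z up, the work surface at z = 0. Lengths are in mm, angles in degrees, forces in N, time in s.
With the tool pointing down it reaches from about 300 to 875 mm from the base axis. Payload 4.2 kg.
Tool frame: the origin (TCP) lies at the very end of the fingers, on their centre line; the grasp point (between the pads) lies 19 mm behind it; x points along the fingers, z is the direction in which the jaws open and shut, and the axes are right-handed (so a half turn about x gives the same grasp; the last joint's range is limited). The gripper opens to 85 mm and grips with 20 to 120 N. Pads are 22 mm wide; open, the fingers measure 114 mm over their backs; the gripper's body (76 mm by 85 mm) begins 54 mm behind the grasp point. The pads swing forward as they close: fully open they stand 13 mm farther back than shut.
Start: joints at [74.485, 18.312, 89.639, -0, 72.044, -1.146], TCP at [142.704, 557.025, 231.338] pointing down, gripper open.
Joint ranges: [-177.97, 177.97], [-48.28, 115.42], [12.27, 149.76], [-77.06, 257.06], [2.81, 150.46], [-146.56, 146.56]. Speed limits (degrees/s): [147.25, 147.25, 180, 180, 180, 180].

### API

Orientations are given as [roll, pitch, yaw] about the fixed x, y, z axes, in that order (R = Rz(yaw) Ry(pitch) Rx(roll)).
In Python, from plant import readout, optics, workorder gives the robot as it stands.
- The arm moves only by the tool carry_out, never from a script. Its argument "series" is a list of rows, each an object of numbers: "dx", "dy", "dz": the shift along the tool's x, y, z in mm; "rx", "ry", "rz": the turn, a rotation vector about the tool's x, y, z in degrees; "grip": the finger opening in mm, from 0 to 85.4. A call has 1 to 12 rows; each row is the pose to reach, as a shift and turn from the pose commanded when the call began, along the tool's axes at that moment; what a row does not reach only later rows make up. A row lasts 1/10 s, in which the tool goes at most 50 mm and 8.59 degrees, less where a joint would pass 70% of its speed; a pose out of reach is approached as far as the arm can. A call with a gripper value outside its range is refused whole. The fingers move at their own pace and stop on an object; the grip force is fixed at half the most. Time passes only in rows, so rows that repeat a pose let the fingers close. It gives the time, the measured TCP pose, the force and the opening at its end, in the units of the state.
- readout.state(): the state, without advancing time (a new reading comes with each control period).
- optics.read_camera(name): name is "scene" or "top" or "wrist"; returns the picture (384x512x3 uint8, red, green, blue); there is no depth.
- optics.camera_params(name): a dict with "K" (3x3 intrinsics, pixels), "k1" (the pictures are not rectified: a ray, as slopes to the right and down, at radius r is drawn at 1 + k1 r^2 times it, then the intrinsics apply), "world_to_cam" (4x4, takes a point from world to camera coordinates). Camera axes: x right, y down, z forward; pixel columns grow to the right and rows downward; lengths in mm; the calibration is good to about 2 mm. A picture is of the moment at which its call begins: read the wrist's pose just before it. camera_params takes no time and is no camera call; for the wrist camera it gives the pose at the moment of the call.
- workorder.finish_job(): hands the job in, once; it reports no verdict.
The state is a dict: "time_s": time; "joint_pos": joint angles; "qvel": joint speeds; "effort": joint torques, N m; "ee_pos": TCP position; "tool_rot": TCP orientation; "force": force on the tool from outside, world axes, zero at the start; "ft_torque": the same for the moment, N m; "width": finger opening in mm.
Only numpy, scipy, OpenCV 4.12 (cv2) and the standard library are available. Lean on these libraries where they do the work, as an engineer would, in place of code of your own. Each camera call takes 0.05 s, during which the arm holds its last target. There are 200 camera calls.

## Working session

There is one attempt and no reset: what is moved stays moved. The work goes in short steps, Python scripts to look and compute and a tool call to move; the robot and the scene stay as the last step left them, time stands still between calls to the robot, and variables do not carry over. Pictures are saved under pics/ and viewed, about 8 in all and at most 12, crops included, and the job is handed in when it is done.

Besides the shell and the picture viewer there is one more tool, called after ">>>" as name(argument=value, ...), one argument or row to a line, values as JSON. carry_out: Moves the arm, as the interface text tells. Its arguments: {"type":"object","properties":{"series":{"type":"array","items":{"type":"object","properties":{"dx":{"type":"number"},"dy":{"type":"number"},"dz":{"type":"number"},"rx":{"type":"number"},"ry":{"type":"number"},"rz":{"type":"number"},"grip":{"type":"number"}}}}},"required":["series"]}

```bash
ls; mkdir -p pics
python3 - <<'E'
from plant import readout, optics
import cv2, numpy as np
s=readout.state(); print(s)
ims=[]
for n in("scene","top"):
    im=optics.read_camera(n)[:,:,::-1]; cv2.imwrite(f"pics/{n}0.png",im)
    p=optics.camera_params(n); print(n,p)
E
```

```text
pics
{'time_s': 0.0, 'joint_pos': array([ 7.44850661e+01,  1.83505726e+01,  8.97063655e+01,  4.81852315e-04,
        7.20457299e+01, -1.14393321e+00]), 'qvel': array([ 0.16506754, -0.03013053,  0.04153623,  0.01391461,  0.03093587,
       -0.07315457]), 'effort': array([-5.96324608e-04, -4.15535009e+01, -2.34162444e+01, -4.15411193e-05,
        8.27663345e-03, -1.78917634e-05]), 'ee_pos': array([142.56192158, 556.54372251, 230.4932628 ]), 'tool_rot': array([ 178.60040537,   89.8973311 , -105.77074431]), 'force': array([-0.65601867,  0.38288019,  0.41488413]), 'ft_torque': array([0.00744819, 0.01598742, 0.04817856]), 'width': 85.17301166000702}
scene {'K': array([[487.93520896,   0.        , 263.14252143],
       [  0.        , 487.93520896, 187.03345223],
       [  0.        ,   0.        ,   1.        ]]), 'k1': -0.03520246192519376, 'world_to_cam': array([[-8.23340398e-01,  5.67234346e-01, -1.88622986e-02,
         5.02139527e+02],
       [ 4.45470029e-01,  6.25292491e-01, -6.40754051e-01,
        -1.85856988e+02],
       [-3.51663251e-01, -5.35961284e-01, -7.67514469e-01,
         2.25899145e+03],
       [ 0.00000000e+00,  0.00000000e+00,  0.00000000e+00,
         1.00000000e+00]])}
top {'K': array([[407.02414159,   0.        , 253.76555846],
       [  0.        , 407.02414159, 193.74402679],
       [  0.        ,   0.        ,   1.        ]]), 'k1': -0.09629234857362626, 'world_to_cam': array([[-8.09372601e-03, -9.99895521e-01,  1.19765713e-02,
         2.97828022e+00],
       [-9.91228762e-01,  6.44249812e-03, -1.32000132e-01,
         6.36691172e+02],
       [ 1.31909182e-01, -1.29398949e-02, -9.91177344e-01,
         1.33100658e+03],
       [ 0.00000000e+00,  0.00000000e+00,  0.00000000e+00,
         1.00000000e+00]])}
```

View pics/top0.png

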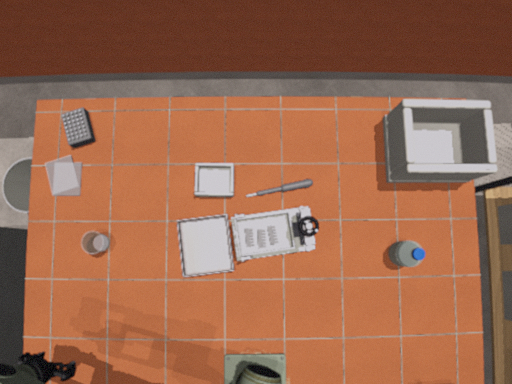

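View pics/scene0.png

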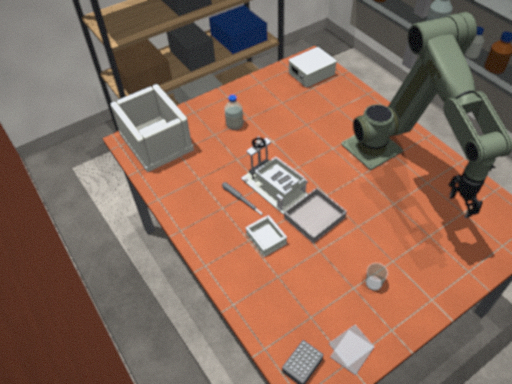

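Top view: handwheel near (308,227), tray (265,235), gate near (234,240), pan (206,246); bottle, beaker, pipette and gel box are well to the side.

```bash
cat > h.py <<'E'
import numpy as np, cv2
from plant import readout, optics
def ray(p,uv):
    K=p["K"];k=p["k1"];T=p["world_to_cam"]
    n=cv2.undistortPoints(np.array([[uv]],float),K,np.array([k,0,0,0.])).ravel()
    R=T[:3,:3];return -R.T@T[:3,3], R.T@np.array([n[0],n[1],1])
def onz(p,uv,z):
    c,d=ray(p,uv);return c+d*(z-c[2])/d[2]
def proj(p,X):
    T=p["world_to_cam"];c=T[:3,:3]@np.asarray(X,float)+T[:3,3];n=c[:2]/c[2]
    return p["K"][:2,:2]@(n*(1+p["k1"]*(n@n)))+p["K"][:2,2]
E
python3 - <<'E'
from h import *
p=optics.camera_params("top"); im=cv2.imread("pics/top0.png")
g=im.max(2); m=np.zeros_like(g); m[210:245,292:325]=(g[210:245,292:325]<60)*255
n,l,st,ce=cv2.connectedComponentsWithStats(m); i=1+st[1:,4].argmax(); print(st[i],ce[i]); b=st[i]
c=(b[0]+(b[2]-1)/2,b[1]+(b[3]-1)/2); print("wheel",onz(p,c,211))
ps=optics.camera_params("scene"); print(proj(ps,onz(p,c,205)))
# pan centre by outline vs orange
hsv=cv2.cvtColor(im,cv2.COLOR_BGR2HSV); o=((hsv[...,1]<120)*255).astype(np.uint8)
o[:200]=0;o[:,:170]=0;o[290:]=0;o[:,330:]=0
mm=o.copy();mm[:,233:]=0
r=cv2.minAreaRect(cv2.findNonZero(mm)); print("pan",r,onz(p,r[0],40), [onz(p,q,45).round() for q in cv2.boxPoints(r)])
cv2.imwrite("pics/c.png",cv2.resize(im[190:290,170:330],None,fx=5,fy=5,interpolation=cv2.INTER_CUBIC))
E
```

```text
[297 218  21  20 154] [304.87662338 227.09090909]
wheel [ 513.29173657 -154.87376604  211.        ]
[259.99898337 141.81868439]
pan ((201.0, 244.5), (89.0, 62.0), 90.0) [467.67061977 175.35290745  40.        ] [array([617., 280.,  45.]), array([616.,  72.,  45.]), array([322.,  72.,  45.]), array([322., 276.,  45.])]
```

View pics/c.png

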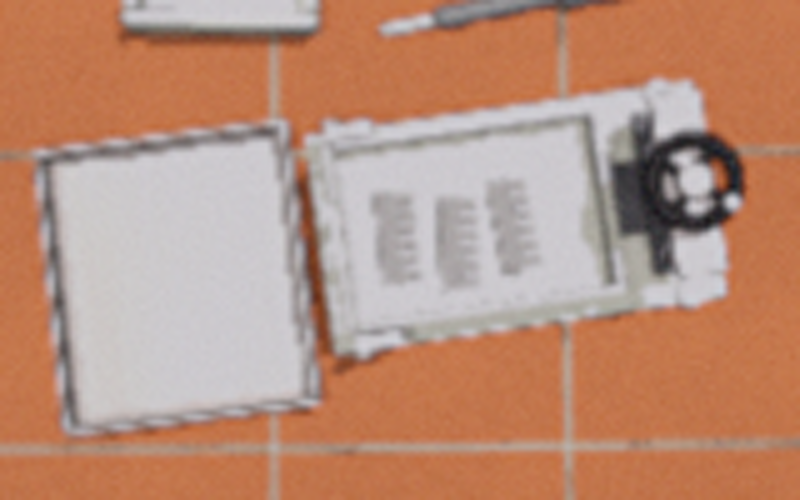

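```bash
cat >> h.py <<'E'
from scipy.spatial.transform import Rotation as Ro
def tool(s=None):
    s=s or readout.state();return s["ee_pos"],Ro.from_euler("xyz",s["tool_rot"],degrees=True).as_matrix()
E
python3 - <<'E'
from h import *
np.set_printoptions(precision=3,suppress=True)
P,R=tool(); print(R)
p=optics.camera_params("top")
o=lambda a,b:(170+a/5-.4,190+b/5-.4)
W=onz(p,o(695,183),211);B=onz(p,o(733,201),218)
print("W",W,"boss",B)
c=[onz(p,o(*q),115) for q in((315,140),(345,352),(590,118),(615,290))]
for q in c: print(q)
pc=[onz(p,o(*q),45) for q in((38,152),(285,125),(318,402),(70,432))];print(pc,np.mean(pc,0))
w=optics.camera_params("wrist");T=w["world_to_cam"];C=-T[:3,:3].T@T[:3,3];print("cam in tool",R.T@(C-P),"axes",R.T@T[:3,:3].T, w["K"])
d=np.array([470,20,300])-P; print("move",R.T@d)
E
```

```text
[[-0.    -0.969  0.248]
 [-0.002  0.248  0.969]
 [-1.     0.    -0.002]]
W [ 517.059 -159.683  211.   ] boss [ 505.984 -180.697  218.   ]
[551.191  66.963 115.   ]
[417.948  48.483 115.   ]
[ 563.912 -107.781  115.   ]
[ 455.099 -121.65   115.   ]
[array([549.432, 255.078,  45.   ]), array([566.566,  89.77 ,  45.   ]), array([383.32 ,  68.177,  45.   ]), array([364.493, 231.714,  45.   ])] [465.953 161.185  45.   ]
cam in tool [-143.381   75.483   -1.124] axes [[ 0.001 -0.298  0.955]
 [-0.001 -0.955 -0.298]
 [ 1.    -0.001 -0.001]] [[303.577   0.    259.204]
 [  0.    303.577 191.703]
 [  0.      0.      1.   ]]
move [ -68.735 -450.345 -438.667]
```

>>> carry_out(
  series=[
    {"dx": -100,"dy": -475,"dz": -453,"rx": 68,"grip": 0},
    {"dx": -100,"dy": -475,"dz": -453,"rx": 68,"grip": 0},
    {"dx": -100,"dy": -475,"dz": -453,"rx": 68,"grip": 0},
    {"dx": -100,"dy": -475,"dz": -453,"rx": 68,"grip": 0},
    {"dx": -100,"dy": -475,"dz": -453,"rx": 68,"grip": 0},
    {"dx": -100,"dy": -475,"dz": -453,"rx": 68,"grip": 0},
    {"dx": -100,"dy": -475,"dz": -453,"rx": 68,"grip": 0},
    {"dx": -100,"dy": -475,"dz": -453,"rx": 68,"grip": 0},
    {"dx": -100,"dy": -475,"dz": -453,"rx": 68,"grip": 0},
    {"dx": -100,"dy": -475,"dz": -453,"rx": 68,"grip": 0},
    {"dx": -100,"dy": -475,"dz": -453,"rx": 68,"grip": 0},
    {"dx": -100,"dy": -475,"dz": -453,"rx": 68,"grip": 0},
  ],
)

```text
invalid input at $.series[0]: expected keys dx, dy, dz, rx, ry, rz, grip
```

>>> carry_out(
  series=[
    {"dx": -100,"dy": -475,"dz": -453,"rx": 68,"ry": 0,"rz": 0,"grip": 0},
    {"dx": -100,"dy": -475,"dz": -453,"rx": 68,"ry": 0,"rz": 0,"grip": 0},
    {"dx": -100,"dy": -475,"dz": -453,"rx": 68,"ry": 0,"rz": 0,"grip": 0},
    {"dx": -100,"dy": -475,"dz": -453,"rx": 68,"ry": 0,"rz": 0,"grip": 0},
    {"dx": -100,"dy": -475,"dz": -453,"rx": 68,"ry": 0,"rz": 0,"grip": 0},
    {"dx": -100,"dy": -475,"dz": -453,"rx": 68,"ry": 0,"rz": 0,"grip": 0},
    {"dx": -100,"dy": -475,"dz": -453,"rx": 68,"ry": 0,"rz": 0,"grip": 0},
    {"dx": -100,"dy": -475,"dz": -453,"rx": 68,"ry": 0,"rz": 0,"grip": 0},
    {"dx": -100,"dy": -475,"dz": -453,"rx": 68,"ry": 0,"rz": 0,"grip": 0},
    {"dx": -100,"dy": -475,"dz": -453,"rx": 68,"ry": 0,"rz": 0,"grip": 0},
    {"dx": -100,"dy": -475,"dz": -453,"rx": 68,"ry": 0,"rz": 0,"grip": 0},
    {"dx": -100,"dy": -475,"dz": -453,"rx": 68,"ry": 0,"rz": 0,"grip": 0},
  ],
)

```text
time_s: 1.3
ee_pos: [457.4, 51.9, 321.8]
tool_rot: [110.2, 90.0, 117.8]
force: [1.0, 0.8, 0.2]
width: -0.3
```

>>> carry_out(
  series=[
    {"dx": 0,"dy": -30,"dz": 0,"rx": 0,"ry": 0,"rz": 0,"grip": 0},
    {"dx": 0,"dy": -30,"dz": 0,"rx": 0,"ry": 0,"rz": 0,"grip": 0},
    {"dx": 0,"dy": -30,"dz": 0,"rx": 0,"ry": 0,"rz": 0,"grip": 0},
  ],
)

```text
time_s: 1.6
ee_pos: [460.6, 23.9, 321.2]
tool_rot: [142.5, 89.9, 150.0]
force: [-0.4, -0.2, -0.7]
width: 0.0
```

Run:
```python
from h import *
import pickle
s=readout.state();p=optics.camera_params("wrist");im=optics.read_camera("wrist")[:,:,::-1]
pickle.dump((s,p,im),open("w1.pkl","wb")); print(s["ee_pos"],s["tool_rot"],s["joint_pos"],np.abs(s["qvel"]).max())
cv2.imwrite("pics/w1.png",cv2.resize(im,(768,576),interpolation=cv2.INTER_CUBIC))
```

```text
[460.618515    23.94133353 321.17512118] [142.48927712  89.91428666 150.01892072] [ 1.51575225e+00  5.19534359e+00  9.38146376e+01  4.53313660e-02
  8.10631067e+01 -6.02096198e+00] 1.8279854835870706
```

View pics/w1.png

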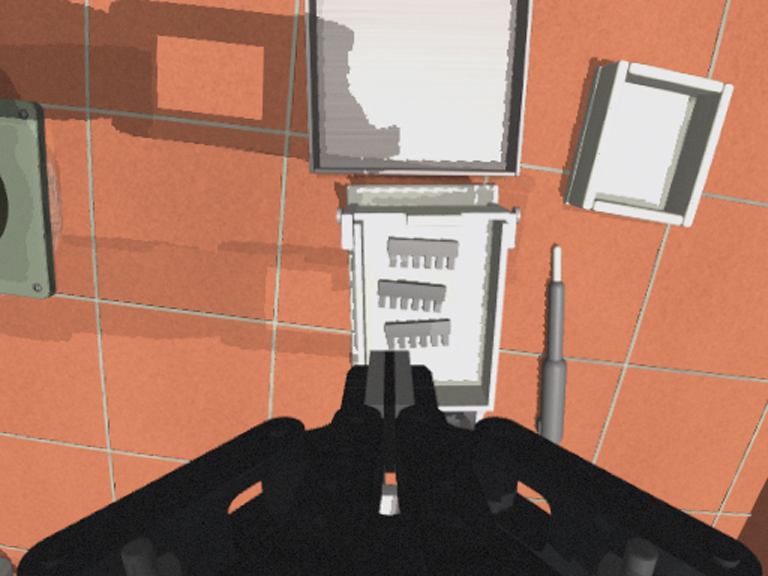

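Wrist view (1.5x): gate across (345–515, 190–225), combs at (423,252), (412,295), (417,332); wheel hidden behind the gripper. Zooming in on the gate.

Run:
```python
import pickle,cv2
s,p,im=pickle.load(open("w1.pkl","rb"))
cv2.imwrite("pics/w1c.png",cv2.resize(im[110:180,220:350],None,fx=6,fy=6,interpolation=cv2.INTER_CUBIC))
```

```text
(no output)
```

View pics/w1c.png

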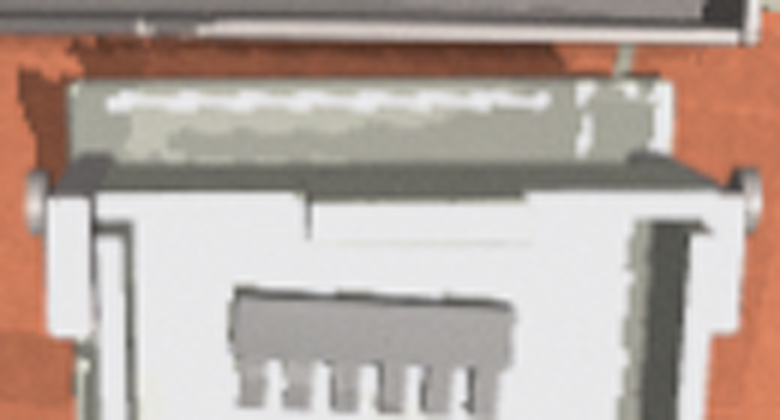

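Run:
```python
from h import *
import pickle
np.set_printoptions(precision=1,suppress=True)
s,p,im=pickle.load(open("w1.pkl","rb"))
o=lambda a,b:(220+a/6-.4,110+b/6-.4)
for n,q,z in(("tabL",(308,240),139),("tabR",(530,243),139),("gateL",(95,192),113),("gateR",(650,190),113),("lugL",(37,200),77),("lugR",(748,200),77)):
    print(n,onz(p,o(*q),z))
t=optics.camera_params("top");P,R=tool(s)
W=np.array([517,-159.7,205]); 
for a in(7,8,9,10):
    a=np.radians(a);print(a, W+np.array([-np.sin(a),np.cos(a),0])*(125+87))
print(R)
```

```text
tabL [470.2  46.2 139. ]
tabR [509.9  50.9 139. ]
gateL [429.7  45.9 113. ]
gateR [535.8  60.5 113. ]
lugL [415.4  37.3  77. ]
lugR [565.8  57.4  77. ]
0.12217304763960307 [491.2  50.7 205. ]
0.13962634015954636 [487.5  50.2 205. ]
0.15707963267948966 [483.8  49.7 205. ]
0.17453292519943295 [480.2  49.1 205. ]
[[-0.  -0.1  1. ]
 [ 0.   1.   0.1]
 [-1.   0.  -0. ]]
```

>>> carry_out(
  series=[
    {"dx": 20,"dy": -9,"dz": 32,"rx": 0,"ry": 0,"rz": 0,"grip": 0},
    {"dx": 65,"dy": -9,"dz": 32,"rx": 0,"ry": 0,"rz": 0,"grip": 0},
    {"dx": 110,"dy": -9,"dz": 32,"rx": 0,"ry": 0,"rz": 0,"grip": 0},
    {"dx": 145,"dy": -9,"dz": 32,"rx": 0,"ry": 0,"rz": 0,"grip": 0},
    {"dx": 175,"dy": -9,"dz": 32,"rx": 0,"ry": 0,"rz": 0,"grip": 0},
    {"dx": 195,"dy": -9,"dz": 32,"rx": 0,"ry": 0,"rz": 0,"grip": 0},
    {"dx": 196,"dy": -9,"dz": 32,"rx": 0,"ry": 0,"rz": 0,"grip": 0},
    {"dx": 196,"dy": -9,"dz": 32,"rx": 0,"ry": 0,"rz": 0,"grip": 0},
  ],
)

```text
time_s: 2.45
ee_pos: [493.8, 20.6, 126.0]
tool_rot: [100.1, 90.0, 107.9]
force: [-0.8, 0.2, 1.0]
width: -0.1
```

Run:
```python
from h import *
s=readout.state();p=optics.camera_params("wrist");im=optics.read_camera("wrist")[:,:,::-1]
print(s["ee_pos"],s["tool_rot"],s["joint_pos"])
cv2.imwrite("pics/w2.png",im)
```

```text
[493.81089026  20.63462805 125.95902537] [100.12110676  89.98447438 107.85305543] [ 1.04994716e+00  1.66503659e+01  1.08912911e+02  1.82696728e-02
  5.44412130e+01 -6.69262661e+00]
```

View pics/w2.png

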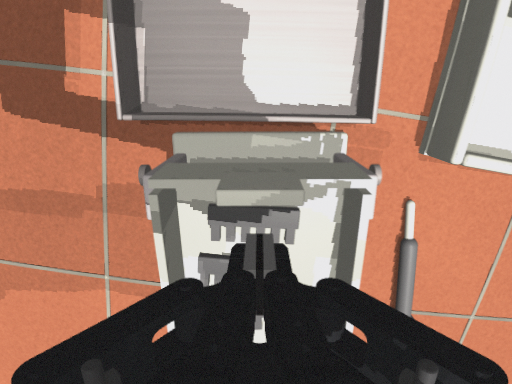

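>>> carry_out(
  series=[
    {"dx": 0,"dy": 10,"dz": 0,"rx": 0,"ry": 0,"rz": 0,"grip": 0},
    {"dx": 0,"dy": 17,"dz": 0,"rx": 0,"ry": 0,"rz": 0,"grip": 0},
    {"dx": 1,"dy": 27,"dz": 0,"rx": 0,"ry": 0,"rz": 0,"grip": 0},
    {"dx": 4,"dy": 36,"dz": 0,"rx": 0,"ry": 0,"rz": 0,"grip": 0},
    {"dx": 9,"dy": 45,"dz": 0,"rx": 0,"ry": 0,"rz": 0,"grip": 0},
    {"dx": 15,"dy": 52,"dz": 0,"rx": 0,"ry": 0,"rz": 0,"grip": 0},
    {"dx": 23,"dy": 58,"dz": 0,"rx": 0,"ry": 0,"rz": 0,"grip": 0},
    {"dx": 31,"dy": 63,"dz": 0,"rx": 0,"ry": 0,"rz": 0,"grip": 0},
    {"dx": 37,"dy": 65,"dz": 0,"rx": 0,"ry": 0,"rz": 0,"grip": 0},
    {"dx": 41,"dy": 66,"dz": 0,"rx": 0,"ry": 0,"rz": 0,"grip": 0},
    {"dx": 41,"dy": 66,"dz": 0,"rx": 0,"ry": 0,"rz": 0,"grip": 0},
  ],
)

```text
time_s: 3.6
ee_pos: [484.5, 84.9, 83.9]
tool_rot: [178.6, 89.9, -173.8]
force: [0.4, 0.2, -0.5]
width: 0.2
```

>>> carry_out(
  series=[
    {"dx": 4,"dy": 3,"dz": 0,"rx": 0,"ry": 0,"rz": 0,"grip": 0},
    {"dx": 8,"dy": 6,"dz": 0,"rx": 0,"ry": 0,"rz": 0,"grip": 0},
    {"dx": 10,"dy": 6,"dz": 0,"rx": 0,"ry": 0,"rz": 0,"grip": 0},
    {"dx": 11,"dy": 6,"dz": 0,"rx": 0,"ry": 0,"rz": 0,"grip": 0},
    {"dx": 12,"dy": 6,"dz": 0,"rx": 0,"ry": 0,"rz": 0,"grip": 0},
    {"dx": 12,"dy": 6,"dz": 0,"rx": 0,"ry": 0,"rz": 0,"grip": 0},
  ],
)

```text
time_s: 4.2
ee_pos: [484.3, 90.9, 72.7]
tool_rot: [54.7, 90.0, 62.3]
force: [0.0, 0.2, 0.7]
width: 0.2
```

>>> carry_out(
  series=[
    {"dx": 1,"dy": 0,"dz": 0,"rx": 0,"ry": 0,"rz": 0,"grip": 0},
    {"dx": 2,"dy": 0,"dz": 0,"rx": 0,"ry": 0,"rz": 0,"grip": 0},
    {"dx": 2,"dy": 0,"dz": 0,"rx": 0,"ry": 0,"rz": 0,"grip": 0},
  ],
)

```text
time_s: 4.5
ee_pos: [484.4, 90.9, 72.2]
tool_rot: [9.7, 89.9, 17.3]
force: [-3.9, -0.4, 11.8]
width: -0.2
```

>>> carry_out(
  series=[
    {"dx": -40,"dy": 0,"dz": 0,"rx": 0,"ry": 0,"rz": 0,"grip": 0},
    {"dx": -90,"dy": 0,"dz": 0,"rx": 0,"ry": 0,"rz": 0,"grip": 0},
    {"dx": -140,"dy": 0,"dz": 0,"rx": 0,"ry": 0,"rz": 0,"grip": 0},
    {"dx": -188,"dy": -15,"dz": 0,"rx": 0,"ry": 0,"rz": 0,"grip": 85},
    {"dx": -198,"dy": -60,"dz": -1,"rx": 0,"ry": 0,"rz": 0,"grip": 85},
    {"dx": -198,"dy": -110,"dz": -1,"rx": 0,"ry": 0,"rz": 0,"grip": 85},
    {"dx": -198,"dy": -158,"dz": -1,"rx": 0,"ry": 0,"rz": 0,"grip": 85},
    {"dx": -198,"dy": -205,"dz": -1,"rx": 0,"ry": 0,"rz": 0,"grip": 85},
    {"dx": -198,"dy": -240,"dz": -1,"rx": 0,"ry": 0,"rz": 0,"grip": 85},
    {"dx": -198,"dy": -253,"dz": -1,"rx": 0,"ry": 0,"rz": 0,"grip": 85},
    {"dx": -198,"dy": -253,"dz": -1,"rx": 0,"ry": 0,"rz": 0,"grip": 85},
    {"dx": -198,"dy": -253,"dz": -1,"rx": 0,"ry": 0,"rz": 0,"grip": 85},
  ],
)

```text
time_s: 5.7
ee_pos: [516.5, -159.1, 268.4]
tool_rot: [114.1, 89.9, 121.7]
force: [-0.0, 0.9, -0.0]
width: 84.9
```

Run:
```python
from h import *
import pickle
s=readout.state();p=optics.camera_params("wrist");im=optics.read_camera("wrist")[:,:,::-1]
pickle.dump((s,p,im),open("w3.pkl","wb"));print(s["ee_pos"],s["tool_rot"],s["joint_pos"],s["force"],s["width"])
cv2.imwrite("pics/w3.png",im)
```

```text
[ 516.54760598 -159.05119578  268.40912303] [114.05193465  89.91859686 121.68794352] [-1.83642110e+01  1.39815355e+01  9.03819177e+01  5.39396590e-02
  7.56989590e+01 -2.60135723e+01] [-0.04830138  0.85806501 -0.03914155] 84.90752734122343
```

View pics/w3.png

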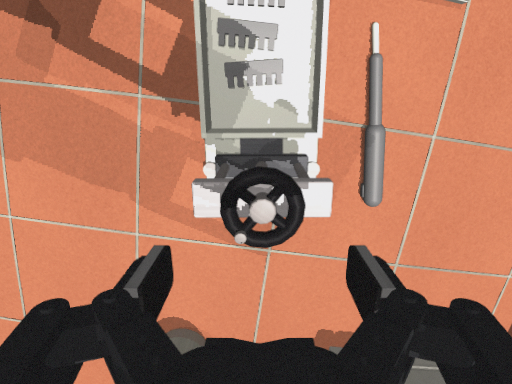

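Wheel clearly visible: rim spans columns 221–304, rows 167–247; boss at (240,239).

Run:
```python
from h import *
import pickle
np.set_printoptions(precision=1,suppress=True)
s,p,im=pickle.load(open("w3.pkl","rb"))
g=im.max(2);m=((g<45)*255).astype(np.uint8);m[:160]=0;m[252:]=0;m[:,:215]=0;m[:,310:]=0
m=cv2.morphologyEx(m,cv2.MORPH_OPEN,np.ones((5,5),np.uint8)); n,l,st,ce=cv2.connectedComponentsWithStats(m);i=1+st[1:,4].argmax()
c=max(cv2.findContours((l==i).astype(np.uint8),0,cv2.CHAIN_APPROX_NONE)[0],key=len)
h=cv2.convexHull(c);e=cv2.fitEllipse(h);print(e,st[i])
for z in(205,211):print(z,onz(p,e[0],z), 'd',np.linalg.norm(onz(p,(e[0][0]-e[1][1]/2,e[0][1]),z)-onz(p,(e[0][0]+e[1][1]/2,e[0][1]),z)))
W=onz(p,e[0],206);B=onz(p,(240,239),218);v=B-W;print("boss",np.linalg.norm(v[:2]),np.degrees(np.arctan2(v[1],v[0])))
P,R=tool(s);print(R.T@(np.array([W[0],W[1],190])-P))
```

```text
((260.11126708984375, 199.71340942382812), (64.90123748779297, 80.22527313232422), 78.786865234375) [ 221  167   80   63 1881]
205 [ 516.6 -154.8  205. ] d 57.793747170329496
211 [ 516.3 -152.8  211. ] d 56.117654697422225
boss 28.86070382037439 -111.8117656611319
[78.4  4.5  0.6]
```

Run:
```python
from h import *
import pickle
np.set_printoptions(precision=1,suppress=True)
s,p,im=pickle.load(open("w3.pkl","rb"))
P,R=tool(s)
for z in (205,208):
    T,Bm,L,Rr=[onz(p,q,z) for q in((263,167),(263,248),(220.5,208),(304.5,208))]
    print(z,np.linalg.norm(T-Bm),np.linalg.norm(L-Rr),(T+Bm)/2,(L+Rr)/2)
print("hub",onz(p,(263,211),213)); h=onz(p,(262.5,208),206);print(R.T@(h-P))
g=im[:,263].max(1);print(g[160:260])
```

```text
205 62.76270637340665 61.05189014998698 [ 519.6 -161.8  205. ] [ 519.1 -160.9  205. ]
208 61.85260705572683 60.16659875993767 [ 519.4 -160.7  208. ] [ 518.9 -159.8  208. ]
hub [ 519.3 -160.1  213. ]
[62.4 -1.8  2.3]
[ 55  66  78  74  77  75  69  35  25  27  28  33  35  29  40  44  34  32
  26  29  27  27  27  34 140 162 164 162 132 127 126 122  90  76  73  76
  77  78  83 159 210 224 226 224 223 224 221 221 220 221 220 220 220 219
 217 215 210 205 208 207 207 202 192 182 193 193 195 194 196 196 192 110
  39  18  19  28  33  33  34  43  50  63  60  47  40  35  39  81 155 179
 181 195 198 197 196 191 219 218 218 218]
```

>>> carry_out(
  series=[
    {"dx": 5,"dy": -2,"dz": 2.5,"rx": -8.5,"ry": 0,"rz": 0,"grip": 85},
    {"dx": 10,"dy": -2,"dz": 2.5,"rx": -17,"ry": 0,"rz": 0,"grip": 85},
    {"dx": 15,"dy": -2,"dz": 2.5,"rx": -25.5,"ry": 0,"rz": 0,"grip": 85},
    {"dx": 20,"dy": -2,"dz": 2.5,"rx": -34,"ry": 0,"rz": 0,"grip": 85},
    {"dx": 20,"dy": -2,"dz": 2.5,"rx": -42.5,"ry": 0,"rz": 0,"grip": 85},
    {"dx": 20,"dy": -2,"dz": 2.5,"rx": -51,"ry": 0,"rz": 0,"grip": 85},
    {"dx": 20,"dy": -2,"dz": 2.5,"rx": -59.5,"ry": 0,"rz": 0,"grip": 85},
    {"dx": 20,"dy": -2,"dz": 2.5,"rx": -68,"ry": 0,"rz": 0,"grip": 85},
    {"dx": 20,"dy": -2,"dz": 2.5,"rx": -76.5,"ry": 0,"rz": 0,"grip": 85},
    {"dx": 20,"dy": -2,"dz": 2.5,"rx": -85,"ry": 0,"rz": 0,"grip": 85},
    {"dx": 20,"dy": -2,"dz": 2.5,"rx": -93.5,"ry": 0,"rz": 0,"grip": 85},
    {"dx": 20,"dy": -2,"dz": 2.5,"rx": -102,"ry": 0,"rz": 0,"grip": 85},
  ],
)

```text
time_s: 6.95
ee_pos: [519.5, -159.7, 248.9]
tool_rot: [-35.5, 90.0, 74.6]
force: [-0.1, 0.3, -0.6]
width: 85.1
```

>>> carry_out(
  series=[
    {"dx": 15,"dy": 0,"dz": 0,"rx": 0,"ry": 0,"rz": 0,"grip": 85},
    {"dx": 30,"dy": 0,"dz": 0,"rx": 0,"ry": 0,"rz": 0,"grip": 85},
    {"dx": 45,"dy": 0,"dz": 0,"rx": 0,"ry": 0,"rz": 0,"grip": 85},
    {"dx": 57,"dy": 0,"dz": 0,"rx": 0,"ry": 0,"rz": 0,"grip": 85},
    {"dx": 63,"dy": 0,"dz": 0,"rx": 0,"ry": 0,"rz": 0,"grip": 85},
    {"dx": 63,"dy": 0,"dz": 0,"rx": 0,"ry": 0,"rz": 0,"grip": 85},
  ],
)

```text
time_s: 7.55
ee_pos: [519.3, -160.8, 185.0]
tool_rot: [44.5, 89.9, 154.2]
force: [-0.4, 0.5, 0.4]
width: 84.9
```

Run:
```python
from h import *
np.set_printoptions(precision=1,suppress=True)
s=readout.state();P,R=tool(s);print(s["time_s"],P,s["joint_pos"],s["force"],s["ft_torque"]);print(R.T@(np.array([519.3,-161,185])-P))
```

```text
7.55 [ 519.3 -160.8  185. ] [ -18.4   17.5   97.9    0.    64.7 -128.1] [-0.4  0.5  0.4] [ 0. -0. -0.]
[ 0.   0.  -0.2]
```

>>> carry_out(
  series=[
    {"dx": 0,"dy": 0,"dz": 0,"rx": 0,"ry": 0,"rz": 0,"grip": 30},
    {"dx": 0,"dy": 0,"dz": 0,"rx": 0,"ry": 0,"rz": 0,"grip": 30},
    {"dx": 0,"dy": 0,"dz": 0,"rx": 0,"ry": 0,"rz": 0,"grip": 30},
    {"dx": 0,"dy": 0,"dz": 0,"rx": 0,"ry": 0,"rz": 0,"grip": 30},
    {"dx": 0,"dy": 0,"dz": 0,"rx": 4,"ry": 0,"rz": 0,"grip": 30},
    {"dx": 0,"dy": 0,"dz": 0,"rx": 10,"ry": 0,"rz": 0,"grip": 30},
    {"dx": 0,"dy": 0,"dz": 0,"rx": 15,"ry": 0,"rz": 0,"grip": 30},
    {"dx": 0,"dy": 0,"dz": 0,"rx": 20,"ry": 0,"rz": 0,"grip": 30},
  ],
)

```text
time_s: 8.35
ee_pos: [519.2, -159.5, 187.1]
tool_rot: [0.8, 89.8, 90.2]
force: [-2.0, 7.3, 6.6]
width: 58.8
```

Run:
```python
from h import *
np.set_printoptions(precision=2,suppress=True)
s=readout.state();P,R=tool(s);print(s["time_s"],P,s["joint_pos"],s["force"],s["ft_torque"],s["width"])
```

```text
8.35 [ 519.2  -159.5   187.07] [ -18.43   17.36   97.75    0.26   64.97 -107.94] [-1.99  7.27  6.61] [1.18 0.44 0.17] 58.79431164310761
```

Run:
```python
from h import *
im=optics.read_camera("wrist")[:,:,::-1]
cv2.imwrite("pics/w4.png",cv2.resize(im[130:340,130:390],None,fx=3,fy=2.8,interpolation=cv2.INTER_CUBIC))
```

```text
(no output)
```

View pics/w4.png

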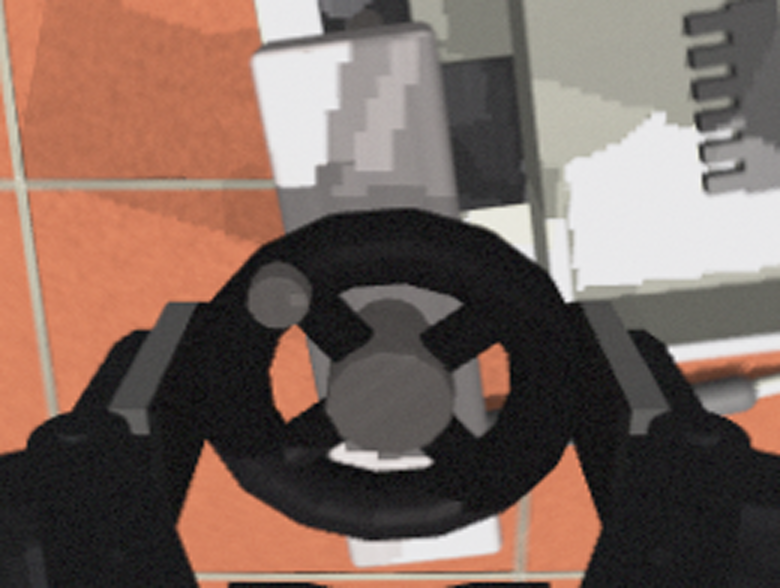

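The fingers hold the rim across its diameter (pads at columns ~160 and ~620 of the crop, hub at (390,400)), boss at (278,295). The wheel turned with the tool. Going on, with a small recentring.

>>> carry_out(
  series=[
    {"dx": -0.5,"dy": 0,"dz": 1,"rx": 8.3,"ry": 0,"rz": 0,"grip": 30},
    {"dx": -0.5,"dy": 0,"dz": 1,"rx": 16.6,"ry": 0,"rz": 0,"grip": 30},
    {"dx": -0.5,"dy": 0,"dz": 1,"rx": 25,"ry": 0,"rz": 0,"grip": 30},
    {"dx": -0.5,"dy": 0,"dz": 1,"rx": 33.3,"ry": 0,"rz": 0,"grip": 30},
    {"dx": -0.5,"dy": 0,"dz": 1,"rx": 41.6,"ry": 0,"rz": 0,"grip": 30},
    {"dx": -0.5,"dy": 0,"dz": 1,"rx": 50,"ry": 0,"rz": 0,"grip": 30},
    {"dx": -0.5,"dy": 0,"dz": 1,"rx": 58.3,"ry": 0,"rz": 0,"grip": 30},
    {"dx": -0.5,"dy": 0,"dz": 1,"rx": 66.6,"ry": 0,"rz": 0,"grip": 30},
    {"dx": -0.5,"dy": 0,"dz": 1,"rx": 75,"ry": 0,"rz": 0,"grip": 30},
    {"dx": -0.5,"dy": 0,"dz": 1,"rx": 83.3,"ry": 0,"rz": 0,"grip": 30},
    {"dx": -0.5,"dy": 0,"dz": 1,"rx": 91.6,"ry": 0,"rz": 0,"grip": 30},
    {"dx": -0.5,"dy": 0,"dz": 1,"rx": 100,"ry": 0,"rz": 0,"grip": 30},
  ],
)

```text
time_s: 9.6
ee_pos: [518.7, -159.9, 187.1]
tool_rot: [138.8, 89.9, 128.1]
force: [-4.6, 2.6, 3.0]
width: 59.1
```

```bash
cat > st.py <<'E'
from h import *
np.set_printoptions(precision=2,suppress=True)
s=readout.state();P,R=tool(s);print(s["time_s"],P,s["joint_pos"],s["force"],s["ft_torque"],s["width"])
E
python3 st.py
```

```text
9.6 [ 518.68 -159.92  187.13] [-18.38  17.33  97.79   0.06  64.97  -7.71] [-4.57  2.63  3.03] [0.39 0.31 0.17] 59.09804908183113
```

Good. Continue to j6 ≈ +130.

>>> carry_out(
  series=[
    {"dx": 0,"dy": 0,"dz": 0,"rx": 8.3,"ry": 0,"rz": 0,"grip": 30},
    {"dx": 0,"dy": 0,"dz": 0,"rx": 16.6,"ry": 0,"rz": 0,"grip": 30},
    {"dx": 0,"dy": 0,"dz": 0,"rx": 25,"ry": 0,"rz": 0,"grip": 30},
    {"dx": 0,"dy": 0,"dz": 0,"rx": 33.3,"ry": 0,"rz": 0,"grip": 30},
    {"dx": 0,"dy": 0,"dz": 0,"rx": 41.6,"ry": 0,"rz": 0,"grip": 30},
    {"dx": 0,"dy": 0,"dz": 0,"rx": 50,"ry": 0,"rz": 0,"grip": 30},
    {"dx": 0,"dy": 0,"dz": 0,"rx": 58.3,"ry": 0,"rz": 0,"grip": 30},
    {"dx": 0,"dy": 0,"dz": 0,"rx": 66.6,"ry": 0,"rz": 0,"grip": 30},
    {"dx": 0,"dy": 0,"dz": 0,"rx": 75,"ry": 0,"rz": 0,"grip": 30},
    {"dx": 0,"dy": 0,"dz": 0,"rx": 83.3,"ry": 0,"rz": 0,"grip": 30},
    {"dx": 0,"dy": 0,"dz": 0,"rx": 91.6,"ry": 0,"rz": 0,"grip": 30},
    {"dx": 0,"dy": 0,"dz": 0,"rx": 100,"ry": 0,"rz": 0,"grip": 30},
  ],
)

```text
time_s: 10.8
ee_pos: [518.3, -159.3, 187.1]
tool_rot: [-112.8, 89.8, 136.5]
force: [-4.1, 5.1, 4.1]
width: 58.9
```

>>> carry_out(
  series=[
    {"dx": 0,"dy": 0,"dz": 0,"rx": 8,"ry": 0,"rz": 0,"grip": 30},
    {"dx": 0,"dy": 0,"dz": 0,"rx": 16,"ry": 0,"rz": 0,"grip": 30},
    {"dx": 0,"dy": 0,"dz": 0,"rx": 24,"ry": 0,"rz": 0,"grip": 30},
    {"dx": 0,"dy": 0,"dz": 0,"rx": 32,"ry": 0,"rz": 0,"grip": 30},
    {"dx": 0,"dy": 0,"dz": 0,"rx": 40,"ry": 0,"rz": 0,"grip": 30},
    {"dx": 0,"dy": 0,"dz": 0,"rx": 40,"ry": 0,"rz": 0,"grip": 30},
    {"dx": 0,"dy": 0,"dz": 0,"rx": 40,"ry": 0,"rz": 0,"grip": 85},
    {"dx": 0,"dy": 0,"dz": 0,"rx": 40,"ry": 0,"rz": 0,"grip": 85},
    {"dx": 0,"dy": 0,"dz": 0,"rx": 40,"ry": 0,"rz": 0,"grip": 85},
  ],
)

```text
time_s: 11.7
ee_pos: [520.0, -161.0, 186.6]
tool_rot: [124.9, 89.9, -25.5]
force: [-0.2, 0.7, -1.4]
width: 84.6
```

```bash
python3 st.py
```

```text
11.7 [ 520.04 -161.01  186.58] [-18.41  17.41  97.75  -0.01  64.76 131.97] [-0.23  0.7  -1.39] [ 0.02  0.02 -0.01] 84.56016414608212
```

>>> carry_out(
  series=[
    {"dx": -1,"dy": 0,"dz": 0,"rx": -8.5,"ry": 0,"rz": 0,"grip": 85},
    {"dx": -1,"dy": 0,"dz": 0,"rx": -17,"ry": 0,"rz": 0,"grip": 85},
    {"dx": -1,"dy": 0,"dz": 0,"rx": -25.5,"ry": 0,"rz": 0,"grip": 85},
    {"dx": -1,"dy": 0,"dz": 0,"rx": -34,"ry": 0,"rz": 0,"grip": 85},
    {"dx": -1,"dy": 0,"dz": 0,"rx": -42.5,"ry": 0,"rz": 0,"grip": 85},
    {"dx": -1,"dy": 0,"dz": 0,"rx": -51,"ry": 0,"rz": 0,"grip": 85},
    {"dx": -1,"dy": 0,"dz": 0,"rx": -59.5,"ry": 0,"rz": 0,"grip": 85},
    {"dx": -1,"dy": 0,"dz": 0,"rx": -68,"ry": 0,"rz": 0,"grip": 85},
    {"dx": -1,"dy": 0,"dz": 0,"rx": -76.5,"ry": 0,"rz": 0,"grip": 85},
    {"dx": -1,"dy": 0,"dz": 0,"rx": -85,"ry": 0,"rz": 0,"grip": 85},
    {"dx": -1,"dy": 0,"dz": 0,"rx": -93.5,"ry": 0,"rz": 0,"grip": 85},
    {"dx": -1,"dy": 0,"dz": 0,"rx": -102,"ry": 0,"rz": 0,"grip": 85},
  ],
)

```text
time_s: 12.9
ee_pos: [519.9, -161.0, 187.3]
tool_rot: [25.2, 90.0, -22.8]
force: [-0.2, 1.4, -0.4]
width: 85.2
```

>>> carry_out(
  series=[
    {"dx": 0,"dy": 0,"dz": 0,"rx": -8.5,"ry": 0,"rz": 0,"grip": 85},
    {"dx": 0,"dy": 0,"dz": 0,"rx": -17,"ry": 0,"rz": 0,"grip": 85},
    {"dx": 0,"dy": 0,"dz": 0,"rx": -25.5,"ry": 0,"rz": 0,"grip": 85},
    {"dx": 0,"dy": 0,"dz": 0,"rx": -34,"ry": 0,"rz": 0,"grip": 85},
    {"dx": 0,"dy": 0,"dz": 0,"rx": -42.5,"ry": 0,"rz": 0,"grip": 85},
    {"dx": 0,"dy": 0,"dz": 0,"rx": -51,"ry": 0,"rz": 0,"grip": 85},
    {"dx": 0,"dy": 0,"dz": 0,"rx": -59.5,"ry": 0,"rz": 0,"grip": 85},
    {"dx": 0,"dy": 0,"dz": 0,"rx": -68,"ry": 0,"rz": 0,"grip": 85},
    {"dx": 0,"dy": 0,"dz": 0,"rx": -76.5,"ry": 0,"rz": 0,"grip": 85},
    {"dx": 0,"dy": 0,"dz": 0,"rx": -85,"ry": 0,"rz": 0,"grip": 85},
    {"dx": 0,"dy": 0,"dz": 0,"rx": -93.5,"ry": 0,"rz": 0,"grip": 85},
    {"dx": 0,"dy": 0,"dz": 0,"rx": -102,"ry": 0,"rz": 0,"grip": 85},
  ],
)

```text
time_s: 14.1
ee_pos: [519.9, -161.0, 187.3]
tool_rot: [-78.0, 90.0, -24.1]
force: [0.0, 0.2, 0.1]
width: 84.8
```

>>> carry_out(
  series=[
    {"dx": 0,"dy": 0,"dz": 0,"rx": -8.5,"ry": 0,"rz": 0,"grip": 85},
    {"dx": 0,"dy": 0,"dz": 0,"rx": -17,"ry": 0,"rz": 0,"grip": 85},
    {"dx": 0,"dy": 0,"dz": 0,"rx": -25.5,"ry": 0,"rz": 0,"grip": 85},
    {"dx": 0,"dy": 0,"dz": 0,"rx": -34,"ry": 0,"rz": 0,"grip": 85},
    {"dx": 0,"dy": 0,"dz": 0,"rx": -42.5,"ry": 0,"rz": 0,"grip": 85},
    {"dx": 0,"dy": 0,"dz": 0,"rx": -51,"ry": 0,"rz": 0,"grip": 85},
    {"dx": 0,"dy": 0,"dz": 0,"rx": -51,"ry": 0,"rz": 0,"grip": 85},
    {"dx": 0,"dy": 0,"dz": 0,"rx": -51,"ry": 0,"rz": 0,"grip": 85},
  ],
)

```text
time_s: 14.9
ee_pos: [519.8, -160.8, 187.2]
tool_rot: [-120.5, 90.0, -16.1]
force: [0.8, -0.9, 0.5]
width: 84.7
```

Run:
```python
from st import *
print(R.T@(np.array([518.8,-159.6,186])-P))
im=optics.read_camera("wrist")[:,:,::-1]
cv2.imwrite("pics/w5.png",im)
```

```text
14.9 [ 519.76 -160.82  187.22] [ -18.4    17.38   97.69    0.     64.91 -122.85] [ 0.79 -0.92  0.53] [ 0.05 -0.04  0.01] 84.67520331101139
[1.22 0.63 1.42]
```

View pics/w5.png

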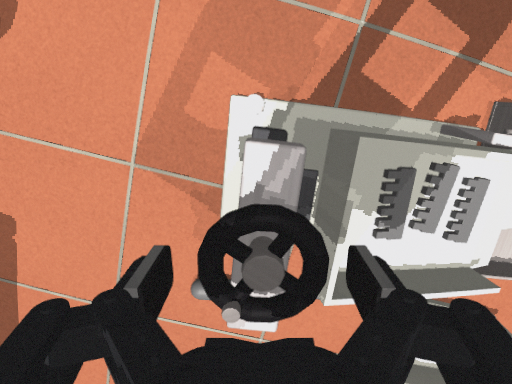

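The tray is tipped with three combs still in it; the boss at (231,313) corresponds to about 6.7 rad, so about 215° remain.

>>> carry_out(
  series=[
    {"dx": 1,"dy": 0.5,"dz": 1.4,"rx": 0,"ry": 0,"rz": 0,"grip": 30},
    {"dx": 1,"dy": 0.5,"dz": 1.4,"rx": 0,"ry": 0,"rz": 0,"grip": 30},
    {"dx": 1,"dy": 0.5,"dz": 1.4,"rx": 0,"ry": 0,"rz": 0,"grip": 30},
    {"dx": 1,"dy": 0.5,"dz": 1.4,"rx": 0,"ry": 0,"rz": 0,"grip": 30},
    {"dx": 1,"dy": 0.5,"dz": 1.4,"rx": 8,"ry": 0,"rz": 0,"grip": 30},
    {"dx": 1,"dy": 0.5,"dz": 1.4,"rx": 16,"ry": 0,"rz": 0,"grip": 30},
    {"dx": 1,"dy": 0.5,"dz": 1.4,"rx": 24,"ry": 0,"rz": 0,"grip": 30},
    {"dx": 1,"dy": 0.5,"dz": 1.4,"rx": 32,"ry": 0,"rz": 0,"grip": 30},
    {"dx": 1,"dy": 0.5,"dz": 1.4,"rx": 40,"ry": 0,"rz": 0,"grip": 30},
    {"dx": 1,"dy": 0.5,"dz": 1.4,"rx": 48,"ry": 0,"rz": 0,"grip": 30},
    {"dx": 1,"dy": 0.5,"dz": 1.4,"rx": 56,"ry": 0,"rz": 0,"grip": 30},
    {"dx": 1,"dy": 0.5,"dz": 1.4,"rx": 64,"ry": 0,"rz": 0,"grip": 30},
  ],
)

```text
time_s: 16.15
ee_pos: [518.7, -159.4, 186.6]
tool_rot: [-121.1, 90.0, -80.7]
force: [-1.5, 0.5, 3.5]
width: 58.9
```

>>> carry_out(
  series=[
    {"dx": 0,"dy": 0,"dz": 0,"rx": 8.3,"ry": 0,"rz": 0,"grip": 30},
    {"dx": 0,"dy": 0,"dz": 0,"rx": 16.6,"ry": 0,"rz": 0,"grip": 30},
    {"dx": 0,"dy": 0,"dz": 0,"rx": 25,"ry": 0,"rz": 0,"grip": 30},
    {"dx": 0,"dy": 0,"dz": 0,"rx": 33.3,"ry": 0,"rz": 0,"grip": 30},
    {"dx": 0,"dy": 0,"dz": 0,"rx": 41.6,"ry": 0,"rz": 0,"grip": 30},
    {"dx": 0,"dy": 0,"dz": 0,"rx": 50,"ry": 0,"rz": 0,"grip": 30},
    {"dx": 0,"dy": 0,"dz": 0,"rx": 58.3,"ry": 0,"rz": 0,"grip": 30},
    {"dx": 0,"dy": 0,"dz": 0,"rx": 66.6,"ry": 0,"rz": 0,"grip": 30},
    {"dx": 0,"dy": 0,"dz": 0,"rx": 75,"ry": 0,"rz": 0,"grip": 30},
    {"dx": 0,"dy": 0,"dz": 0,"rx": 83.3,"ry": 0,"rz": 0,"grip": 30},
    {"dx": 0,"dy": 0,"dz": 0,"rx": 91.6,"ry": 0,"rz": 0,"grip": 30},
    {"dx": 0,"dy": 0,"dz": 0,"rx": 100,"ry": 0,"rz": 0,"grip": 30},
  ],
)

```text
time_s: 17.35
ee_pos: [518.8, -159.4, 186.6]
tool_rot: [45.7, 90.0, -14.0]
force: [-1.6, -0.3, 3.8]
width: 59.0
```

>>> carry_out(
  series=[
    {"dx": 0,"dy": 0,"dz": 0,"rx": 7,"ry": 0,"rz": 0,"grip": 30},
    {"dx": 0,"dy": 0,"dz": 0,"rx": 14,"ry": 0,"rz": 0,"grip": 30},
    {"dx": 0,"dy": 0,"dz": 0,"rx": 20,"ry": 0,"rz": 0,"grip": 30},
    {"dx": 0,"dy": 0,"dz": 0,"rx": 25,"ry": 0,"rz": 0,"grip": 30},
    {"dx": 0,"dy": 0,"dz": 0,"rx": 30,"ry": 0,"rz": 0,"grip": 30},
    {"dx": 0,"dy": 0,"dz": 0,"rx": 30,"ry": 0,"rz": 0,"grip": 30},
  ],
)

```text
time_s: 17.95
ee_pos: [518.8, -159.4, 186.6]
tool_rot: [87.8, 90.0, -1.5]
force: [-1.9, -1.1, 4.5]
width: 58.8
```

```bash
python3 st.py
```

```text
17.95 [ 518.83 -159.45  186.6 ] [-18.3   17.3   97.91   0.01  64.76  71.08] [-1.86 -1.07  4.53] [ 0.05  0.25 -0.04] 58.82478401039709
```

>>> carry_out(
  series=[
    {"dx": 0,"dy": 0,"dz": 0,"rx": 3,"ry": 0,"rz": 0,"grip": 30},
    {"dx": 0,"dy": 0,"dz": 0,"rx": 6,"ry": 0,"rz": 0,"grip": 30},
    {"dx": 0,"dy": 0,"dz": 0,"rx": 9,"ry": 0,"rz": 0,"grip": 30},
    {"dx": 0,"dy": 0,"dz": 0,"rx": 12,"ry": 0,"rz": 0,"grip": 30},
  ],
)

```text
time_s: 18.35
ee_pos: [518.8, -159.5, 186.6]
tool_rot: [79.9, 90.0, -21.4]
force: [-2.3, -0.9, 4.1]
width: 59.0
```

```bash
python3 st.py
```

```text
18.35 [ 518.81 -159.47  186.6 ] [-18.3   17.3   97.92  -0.    64.76  83.06] [-2.28 -0.9   4.14] [0.06 0.27 0.12] 59.0356143845493
```

>>> carry_out(
  series=[
    {"dx": 0,"dy": 0,"dz": 0,"rx": 2,"ry": 0,"rz": 0,"grip": 30},
    {"dx": 0,"dy": 0,"dz": 0,"rx": 4,"ry": 0,"rz": 0,"grip": 30},
    {"dx": 0,"dy": 0,"dz": 0,"rx": 6,"ry": 0,"rz": 0,"grip": 30},
  ],
)

```text
time_s: 18.65
ee_pos: [518.8, -159.5, 186.6]
tool_rot: [84.0, 90.0, -23.3]
force: [-1.7, 0.1, 4.9]
width: 58.9
```

```bash
python3 st.py
```

```text
18.65 [ 518.82 -159.47  186.6 ] [-18.3   17.3   97.91  -0.    64.76  89.02] [-1.74  0.08  4.91] [0.09 0.25 0.15] 58.86207228411475
```

>>> carry_out(
  series=[
    {"dx": 0,"dy": 0,"dz": 0,"rx": 2,"ry": 0,"rz": 0,"grip": 30},
    {"dx": 0,"dy": 0,"dz": 0,"rx": 4,"ry": 0,"rz": 0,"grip": 30},
    {"dx": 0,"dy": 0,"dz": 0,"rx": 6,"ry": 0,"rz": 0,"grip": 30},
  ],
)

```text
time_s: 18.95
ee_pos: [520.0, -160.0, 186.6]
tool_rot: [78.9, 89.8, -34.2]
force: [4.9, -2.5, -1.5]
width: 58.8
```

```bash
python3 st.py
```

```text
18.95 [ 519.96 -159.99  186.57] [-18.28  17.32  97.88  -0.07  64.59  94.9 ] [ 4.91 -2.51 -1.5 ] [-0.51 -0.45  0.1 ] 58.834046074132154
```

>>> carry_out(
  series=[
    {"dx": 0,"dy": 0,"dz": 0,"rx": 2,"ry": 0,"rz": 0,"grip": 30},
    {"dx": 0,"dy": 0,"dz": 0,"rx": 4,"ry": 0,"rz": 0,"grip": 30},
  ],
)

```text
time_s: 19.15
ee_pos: [521.8, -161.0, 186.7]
tool_rot: [87.1, 89.5, -30.1]
force: [6.5, -4.6, -1.0]
width: 59.3
```

```bash
python3 st.py
```

```text
19.15 [ 521.84 -161.04  186.7 ] [-18.3   17.37  97.8   -0.11  64.36  98.96] [ 6.49 -4.56 -0.98] [-0.67 -0.92  0.54] 59.330470918378204
```

>>> carry_out(
  series=[
    {"dx": 0,"dy": 0,"dz": 0,"rx": 2,"ry": 0,"rz": 0,"grip": 30},
    {"dx": 0,"dy": 0,"dz": 0,"rx": 4,"ry": 0,"rz": 0,"grip": 30},
  ],
)

```text
time_s: 19.35
ee_pos: [523.5, -162.3, 186.8]
tool_rot: [88.3, 89.2, -32.8]
force: [11.0, -9.8, -5.8]
width: 58.9
```

```bash
python3 st.py
```

```text
19.35 [ 523.46 -162.29  186.81] [-18.32  17.41  97.72  -0.21  64.14 102.9 ] [11.04 -9.82 -5.84] [-1.39 -1.78  0.48] 58.87186513146677
```

Run:
```python
from st import *
import pickle
p=optics.camera_params("wrist");im=optics.read_camera("wrist")[:,:,::-1]
pickle.dump((s,p,im),open("w6.pkl","wb"));cv2.imwrite("pics/w6.png",im)
```

```text
19.35 [ 523.46 -162.29  186.81] [-18.32  17.41  97.72  -0.21  64.14 102.9 ] [11.04 -9.82 -5.84] [-1.39 -1.78  0.48] 58.87186513146677
```

View pics/w6.png

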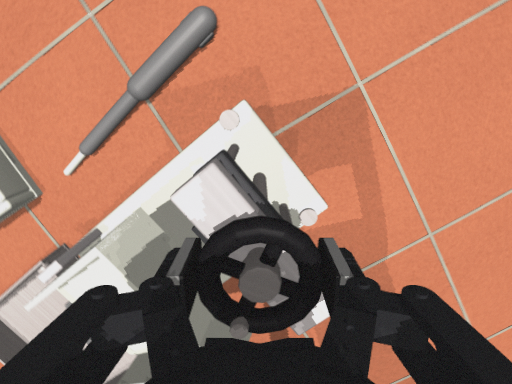

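Run:
```python
from h import *
import pickle
s,p,im=pickle.load(open("w6.pkl","rb"))
for zb in(215,220):
  for hub in((261,283),(262,280)):
    W=onz(p,hub,214);B=onz(p,(239,326),zb);v=B-W;print(W,B,np.hypot(*v[:2]),np.degrees(np.arctan2(v[1],v[0])))
```

```text
[ 520.62645757 -162.59055663  214.        ] [ 506.51725819 -142.10249395  215.        ] 24.8762983463679 124.55342159869983
[ 521.71705897 -163.7651708   214.        ] [ 506.51725819 -142.10249395  215.        ] 26.463286110881434 125.05574472250157
[ 520.62645757 -162.59055663  214.        ] [ 509.98472921 -144.6693331   220.        ] 20.842663821880677 120.70209071511347
[ 521.71705897 -163.7651708   214.        ] [ 509.98472921 -144.6693331   220.        ] 22.41201862427981 121.56623261432786
```

Torque rose from 0.15 to about 0.5 N m and the boss direction (≈124°) matches the 10.5 rad stop (126°). I'll release, recentre and regrasp for a clean back-off.

>>> carry_out(
  series=[
    {"dx": 0,"dy": 0,"dz": 0,"rx": 0,"ry": 0,"rz": 0,"grip": 85},
    {"dx": 0,"dy": 0,"dz": 0,"rx": 0,"ry": 0,"rz": 0,"grip": 85},
    {"dx": 0,"dy": 0,"dz": 0,"rx": 0,"ry": 0,"rz": 0,"grip": 85},
    {"dx": 0,"dy": 0,"dz": 0,"rx": 0,"ry": 0,"rz": 0,"grip": 85},
  ],
)

```text
time_s: 19.8
ee_pos: [518.5, -159.2, 186.0]
tool_rot: [-97.4, 90.0, 141.2]
force: [-0.3, -0.0, -0.2]
width: 85.2
```

Run:
```python
from st import *
print(R.T@(np.array([518.8,-159.5,186])-P))
im=optics.read_camera("top")[:,:,::-1]
cv2.imwrite("pics/t2.png",cv2.resize(im[190:290,170:330],None,fx=5,fy=5,interpolation=cv2.INTER_CUBIC))
```

```text
19.8 [ 518.49 -159.22  185.98] [-18.29  17.32  97.97   0.02  64.74 103.04] [-0.28 -0.02 -0.24] [ 0.02 -0.02  0.03] 85.17819175125369
[-0.02  0.42  0.08]
```

View pics/t2.png

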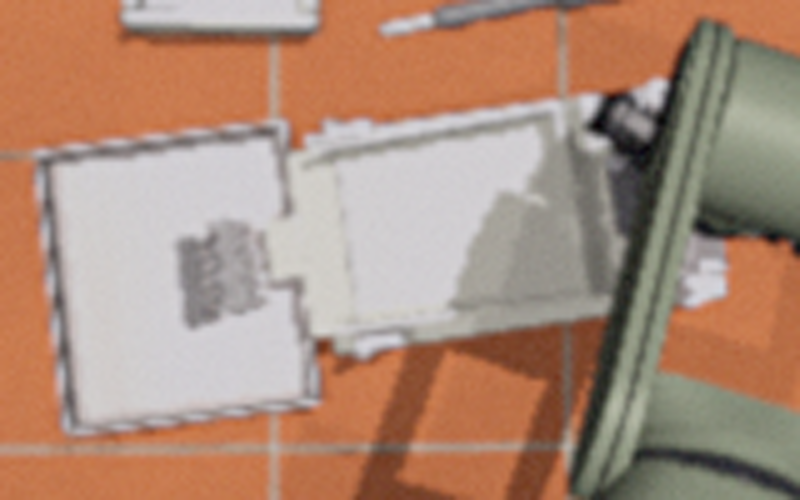

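Tray is empty; the combs lie in the pan around (180–270, 220–325), gate down, pan unmoved. Now the quarter turn back.

>>> carry_out(
  series=[
    {"dx": 0,"dy": 0,"dz": 0,"rx": 0,"ry": 0,"rz": 0,"grip": 30},
    {"dx": 0,"dy": 0,"dz": 0,"rx": 0,"ry": 0,"rz": 0,"grip": 30},
    {"dx": 0,"dy": 0,"dz": 0,"rx": 0,"ry": 0,"rz": 0,"grip": 30},
    {"dx": 0,"dy": 0,"dz": 0,"rx": 0,"ry": 0,"rz": 0,"grip": 30},
    {"dx": 0,"dy": 0,"dz": 0,"rx": 0,"ry": 0,"rz": 0,"grip": 30},
  ],
)

```text
time_s: 20.35
ee_pos: [518.7, -159.4, 186.9]
tool_rot: [101.1, 90.0, -20.3]
force: [-2.7, 0.1, 6.2]
width: 59.0
```

>>> carry_out(
  series=[
    {"dx": 0,"dy": 0,"dz": 0,"rx": -8,"ry": 0,"rz": 0,"grip": 30},
    {"dx": 0,"dy": 0,"dz": 0,"rx": -16,"ry": 0,"rz": 0,"grip": 30},
    {"dx": 0,"dy": 0,"dz": 0,"rx": -24,"ry": 0,"rz": 0,"grip": 30},
    {"dx": 0,"dy": 0,"dz": 0,"rx": -32,"ry": 0,"rz": 0,"grip": 30},
    {"dx": 0,"dy": 0,"dz": 0,"rx": -40,"ry": 0,"rz": 0,"grip": 30},
    {"dx": 0,"dy": 0,"dz": 0,"rx": -48,"ry": 0,"rz": 0,"grip": 30},
    {"dx": 0,"dy": 0,"dz": 0,"rx": -56,"ry": 0,"rz": 0,"grip": 30},
    {"dx": 0,"dy": 0,"dz": 0,"rx": -64,"ry": 0,"rz": 0,"grip": 30},
    {"dx": 0,"dy": 0,"dz": 0,"rx": -72,"ry": 0,"rz": 0,"grip": 30},
    {"dx": 0,"dy": 0,"dz": 0,"rx": -80,"ry": 0,"rz": 0,"grip": 30},
    {"dx": 0,"dy": 0,"dz": 0,"rx": -88,"ry": 0,"rz": 0,"grip": 30},
    {"dx": 0,"dy": 0,"dz": 0,"rx": -90,"ry": 0,"rz": 0,"grip": 30},
  ],
)

```text
time_s: 21.55
ee_pos: [518.7, -159.5, 186.9]
tool_rot: [12.1, 90.0, -19.1]
force: [-1.8, 0.5, 5.0]
width: 59.0
```

>>> carry_out(
  series=[
    {"dx": 0,"dy": 0,"dz": 0,"rx": 0,"ry": 0,"rz": 0,"grip": 30},
    {"dx": 0,"dy": 0,"dz": 0,"rx": 0,"ry": 0,"rz": 0,"grip": 85},
    {"dx": 0,"dy": 0,"dz": 0,"rx": 0,"ry": 0,"rz": 0,"grip": 85},
    {"dx": 0,"dy": 0,"dz": 0,"rx": 0,"ry": 0,"rz": 0,"grip": 85},
    {"dx": 0,"dy": 0,"dz": 0,"rx": 0,"ry": 0,"rz": 0,"grip": 85},
    {"dx": -20,"dy": 0,"dz": 0,"rx": 0,"ry": 0,"rz": 0,"grip": 85},
    {"dx": -50,"dy": 0,"dz": 0,"rx": 0,"ry": 0,"rz": 0,"grip": 85},
    {"dx": -80,"dy": 0,"dz": 0,"rx": 0,"ry": 0,"rz": 0,"grip": 85},
    {"dx": -85,"dy": 0,"dz": 0,"rx": 0,"ry": 0,"rz": 0,"grip": 85},
    {"dx": -85,"dy": 0,"dz": 0,"rx": 0,"ry": 0,"rz": 0,"grip": 85},
  ],
)

```text
time_s: 22.55
ee_pos: [519.1, -159.5, 271.8]
tool_rot: [17.4, 89.9, -13.9]
force: [0.4, 0.3, 0.3]
width: 85.2
```

Run:
```python
from st import *
import pickle
p=optics.camera_params("wrist");im=optics.read_camera("wrist")[:,:,::-1]
pickle.dump((s,p,im),open("w7.pkl","wb"));cv2.imwrite("pics/w7.png",im)
```

```text
22.55 [ 519.12 -159.52  271.78] [-18.3   14.03  89.83   0.01  76.03  13.07] [0.45 0.27 0.33] [-0.01  0.02 -0.02] 85.16366650047884
```

View pics/w7.png

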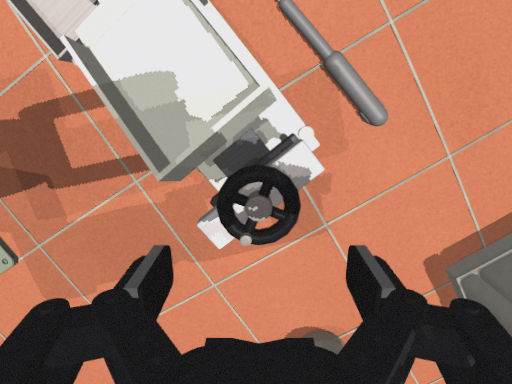

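Run:
```python
from h import *
import pickle
s,p,im=pickle.load(open("w7.pkl","rb"))
W=onz(p,(260,207),212)
for zb in(215,220):
    B=onz(p,(246,240),zb);v=B-W;h=np.degrees(np.arctan2(v[1],v[0]));print(W,h,"wheel rad",np.radians(7.4-h+360))
a=cv2.imread("pics/top0.png");b=optics.read_camera("top")[:,:,::-1]
for n,i in(("start",a),("now",b)):
    q=i[225:265,180:290].astype(int);m=(q.max(2)-q.min(2)<25)&(q.max(2)<185)&(q.max(2)>90)
    print(n,"grey px pan",m[3:38,5:46].sum(),"tray",m[3:25,60:].sum())
    hs=cv2.cvtColor(np.ascontiguousarray(i),cv2.COLOR_BGR2HSV); 
d=np.abs(a.astype(int)-b).max(2)
for n,(x0,x1,y0,y1) in dict(gelbox=(190,238,160,198),beaker=(78,112,228,258),bottle=(388,428,238,270),pipette=(244,315,178,198),panedge=(174,200,210,280)).items(): print(n,(d[y0:y1,x0:x1]>50).sum())
```

```text
[ 520.49540843 -160.09322854  212.        ] -144.02339767621328 wheel rad 8.92602216118624
[ 520.49540843 -160.09322854  212.        ] -145.78176751511046 wheel rad 8.956711504342756
start grey px pan 0 tray 420
now grey px pan 319 tray 525
gelbox 0
beaker 0
bottle 0
pipette 20
panedge 0
```

```bash
python3 -c "
from plant import workorder
print(workorder.finish_job())"
```

```text
the job is handed in; nothing more can be done
None
```

The job is handed in at about 22.6 s, and as far as my checks show, every step was met.

- **Gate:** I pushed it down with the closed fingers until it met its stop, with about 12 N of contact force. The wheel had not been touched by then; the boss put it at about 2.3 rad.
- **Wheel to the stop:** I turned it clockwise in two strokes with one regrasp. At the stop the torque rose from about 0.15 to 0.5 N m. The boss stood within about 5° of the direction expected at 10.5 rad, on the far side from the 10.42 limit.
- **Slip at the stop:** The grip slid sideways about 5 mm there, so I released, recentred and regrasped. I then backed off 90°, let go and raised the arm clear.

**Last checks:**
- **Wheel:** the boss in the final wrist picture gives 8.93 to 8.96 rad, against the required 8.53 to 9.33.
- **Combs:** the top view at the stop showed the tray empty, the gate down and the combs in the pan. They overlap in that picture, so I did not count all three one by one. The automatic grey-pixel count of the tray was no help, because shadows fell on it.
- **Other things on the bench:** the pan edge, bottle, beaker and gel box showed no change between the first and last top pictures. The pipette area differed by 20 pixels. I took this to be the arm or its shadow, because nothing had come near the pipette, but I did not check further.

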